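# Present the blind spacer hole-up over the drip tray

## Robot

A 6-joint arm with a two-finger parallel gripper is mounted at the origin on the work surface. World frame = base frame: x ahead of the robot, y to its left, z up, the work surface at z = 0. Lengths are in mm, angles in rad, forces in N, time in s.
With the tool pointing down it reaches from about 275 to 1000 mm from the base axis. Payload 8.4 kg.
Tool frame: the origin (TCP) lies at the very end of the fingers, on their centre line; the grasp point (between the pads) lies 19 mm behind it; z points along the fingers, y is the line along which they close (so a half turn about z gives the same grasp; the last joint's range is limited). The gripper opens to 85 mm and grips with 20 to 120 N. Pads are 22 mm wide; open, the fingers measure 114 mm over their backs; the gripper's body (76 mm by 85 mm) begins 54 mm behind the grasp point. The pads swing forward as they close: fully open they stand 13 mm farther back than shut.
Start: joints at [1.11, 0.353, 1.633, -0, 1.155, -0.002], TCP at [276.794, 560.368, 231.281] pointing down, gripper open.
Joint ranges: [-2.63, 2.63], [-0.92, 2.1], [0.06, 2.66], [-1.3, 4.44], [0, 2.69], [-3.02, 3.02]. Speed limits (rad/s): [2.22, 2.22, 2.79, 3.14, 3.14, 3.14].

## Interface

Orientations are given as [roll, pitch, yaw] about the fixed x, y, z axes, in that order (R = Rz(yaw) Ry(pitch) Rx(roll)).
In Python, from rig import sensors, grab_frame, camera_params, order gives the robot as it stands. The module is installed in compiled form; this text tells all that it offers.
- The arm moves only by the tool move_arm, never from a script. Its argument "motion" is a list of rows, each a list of 7 numbers: the turn, a rotation vector about the tool's x, y, z in rad, then the shift along the tool's x, y, z in m, then the finger opening in m, from 0 to 0.0854. A call has 1 to 8 rows; each row is the pose to reach, as a shift and turn from the pose commanded when the call began, along the tool's axes at that moment; what a row does not reach only later rows make up. A row lasts 1/8 s, in which the tool goes at most 62.5 mm and 10.7 degrees, less where a joint would pass 70% of its speed; a pose out of reach is approached as far as the arm can. A call with a gripper value outside its range is refused whole. The fingers move at their own pace and stop on an object; "grip_force" is the grip in N (left out, the last holds). Time passes only in rows, so rows that repeat a pose let the fingers close. It gives the time, the measured TCP pose, the force, the opening and the grip force at its end, in the units of the state.
- sensors.sense(): the state, without advancing time (a new reading comes with each control period).
- grab_frame(name): name is "scene" or "top" or "wrist"; returns (picture, depth): 384x512x3 uint8, red, green, blue; 384x512 float32, mm along the optical axis (not along the pixel's ray), 0 where there is no reading.
- camera_params(name): a dict with "camera_matrix" (3x3 intrinsics, pixels), "k1" (the pictures are not rectified: a ray, as slopes to the right and down, at radius r is drawn at 1 + k1 r^2 times it, then the intrinsics apply), "world_from_camera" (4x4, takes a point from camera to world coordinates). Camera axes: x right, y down, z forward; pixel columns grow to the right and rows downward; lengths in mm; the calibration is good to about 2 mm. A picture is of the moment at which its call begins: read the wrist's pose just before it. camera_params takes no time and is no camera call; for the wrist camera it gives the pose at the moment of the call.
- order.sign_off(): hands the job in; it is judged then, once.
The state is a dict: "clock": time; "qpos": joint angles; "qvel": joint speeds; "joint_efforts": joint torques, N m; "eef_pos": TCP position; "tcp_rot": TCP orientation; "contact_force": force on the tool from outside, world axes, zero at the start; "wrist_torque": the same for the moment, N m; "opening": opening from 0.0 (shut) to 1.0 (fully open); "grasp_force": force on a finger pad.
Only numpy, scipy, OpenCV 4.12 (cv2) and the standard library are available. Lean on these libraries where they do the work, as an engineer would, in place of code of your own. Each camera call takes 0.05 s, during which the arm holds its last target. There are 200 camera calls.

## Task

The square aluminium spacer lying on its side on the bench is bored from one end only. Find out, by sight or by feel, which end has the blind hole, pick the spacer up, turn it so that the hole points straight up, and hold it still over the middle of the steel drip tray, its bottom end a good 10 cm above the bench, ready to be filled with grease. Finish while still holding it like that in the gripper, touching nothing else, and leave the mould block, collar, sprayer and bin where they are.

Things in the scene. Friction and masses are not known exactly. Their poses are not given: they have to be found in the camera images.
- spacer: loose aluminium square bar, 40 x 40 x 56 mm long, 0.14 to 0.28 kg, with a blind hole (22 mm wide, 36 mm deep) in the middle of one end; the other end is plain. Starts lying on a long side, the hole facing any level direction. Origin: centre of that long side, on the bench (mid-bar is 20 mm up its z). x runs along the bar, out of the hole; z is up at the start; y across
- spacer_mouth (a point): centre of the hole's mouth, in the bored end of the spacer, 28 mm along x from the middle of the bar; same axes as the spacer
- spacer_back (a point): centre of the plain end of the spacer, 28 mm along -x from the middle of the bar; same axes as the spacer
- drip_tray: open, shallow square tray of bare sheet steel, 200 x 200 mm, rim 25 mm high, walls 4 mm, fixed to the bench to the left or right of the spacer. Origin: centre of its underside, on the bench; z up, x and y along its sides
- mould_block: bystander: heavy steel mould block with a slot open at one side, 110 x 100 mm and 80 mm tall, fixed to the bench on the side away from the drip tray. Origin: centre of its underside; z up, x along the 110 mm side
- collar: bystander: loose steel ring with a through bore, 48 mm outside, 28 mm bore, 22 mm tall, lying flat beyond the spacer. Origin: centre of its underside; z up
- sprayer: bystander: loose white pump sprayer with black top and red knob, 92 mm diameter, 216 mm tall, standing at the far right. Origin: centre of its underside; z up
- bin: bystander: loose empty blue parts bin, 120 x 160 mm and 80 mm tall, at the far left. Origin: centre of its underside; z up, y along the 160 mm side

How it is judged (in metres and radians):
At the end, for the whole second after the job is handed in: Through the last second the spacer is gripped (over 3 N) and still, hole within 0.17 rad (10 degrees) of straight up, the middle of its plain bottom end over 90 mm above the bench and within 50 mm sideways of the drip tray's centre; neither spacer nor robot touches the tray (angle between spacer's own x axis and vertical below 0.17 rad and height (world z) of spacer_back above 0.09 m and horizontal distance between spacer_back and drip_tray below 0.05 m and contact force between the fingers and spacer above 3 N and contact force between each of spacer, the arm, the fingers and drip_tray below 0.1 N and linear speed of spacer below 0.03 m/s and angular speed of spacer below 0.3 rad/s); the arm keeps its last pose, push and grip.
It fails at once if the collar was moved more than 20 mm (distance of collar from where it was at the start of the episode above 0.02 m).
It fails at once if the sprayer was moved more than 20 mm (distance of sprayer from where it was at the start of the episode above 0.02 m).
It fails at once if the bin was moved more than 20 mm (distance of bin from where it was at the start of the episode above 0.02 m).
It fails at once if the mould block was pushed with more than 15 N (contact force between any of the arm, the fingers, spacer and mould_block above 15 N).
It also fails if it takes over 58 s, if anything falls off the work surface, if the arm or the gripper's body presses on something with over 40 N, if the wrist force passes 120 N, or if a joint passes its speed limit or range.

## Working session

There is one attempt and no reset: what is moved stays moved. The work goes in short steps, Python scripts to look and compute and a tool call to move; the robot and the scene stay as the last step left them, time stands still between calls to the robot, and variables do not carry over. Pictures are saved under pics/ and viewed, at most 10 in all, crops included, and the job is handed in when it is done.

Besides the shell and the picture viewer there is one more tool, called after "Request:" by a JSON object that holds its "op" and its "data". move_arm: Moves the arm, as the interface text tells. Its arguments: {"type":"object","properties":{"motion":{"type":"array","items":{"type":"array","items":{"type":"number"}}},"grip_force":{"type":"number"}},"required":["motion"]}

```bash
mkdir -p pics
cat > h.py <<'E'
import numpy as np, cv2
from rig import sensors, grab_frame, camera_params, order
def ray(p,u,v):
    K=p["camera_matrix"];k=p["k1"]
    d=np.array([(u-K[0][2])/K[0][0],(v-K[1][2])/K[1][1]]);s=d.copy()
    for _ in range(20): s=d/(1+k*(s@s))
    T=np.array(p["world_from_camera"]);return T[:3,3],T[:3,:3]@np.array([s[0],s[1],1])
def onz(p,u,v,z):
    o,d=ray(p,u,v);return o+d*(z-o[2])/d[2]
def deproj(p,u,v,D):
    o,d=ray(p,u,v);return o+d*D[int(v),int(u)]
E
python3 - <<'E'
from h import *
ims=[]
for n in("scene","top"):
    p=camera_params(n);im,D=grab_frame(n);np.savez(n,im=im,D=D);np.save(n+"_p",p,allow_pickle=True)
    cv2.imwrite(f"pics/{n}.png",im[:,:,::-1]);print(n,np.round(p["world_from_camera"],2).tolist(),p["camera_matrix"],p["k1"])
print(sensors.sense())
E
```

```text
scene [[0.77, 0.46, -0.45, 1156.19], [0.64, -0.54, 0.54, -665.23], [0.0, -0.71, -0.71, 928.18], [0.0, 0.0, 0.0, 1.0]] [[435.20264552   0.         257.22301001]
 [  0.         435.20264552 190.67097961]
 [  0.           0.           1.        ]] -0.1303247758595068
top [[-0.02, -0.99, 0.1, 493.6], [-1.0, 0.02, -0.01, 21.85], [0.01, -0.1, -0.99, 1067.35], [0.0, 0.0, 0.0, 1.0]] [[367.84601161   0.         257.32624553]
 [  0.         367.84601161 192.40683503]
 [  0.           0.           1.        ]] -0.1091486203644054
{'clock': 0.1, 'qpos': array([ 1.10959195e+00,  3.53561519e-01,  1.63406531e+00,  2.01603567e-05,
        1.15521411e+00, -2.41901701e-03]), 'qvel': array([-0.00239882, -0.00283776,  0.00017986, -0.00137255, -0.00211899,
        0.00175543]), 'joint_efforts': array([ 1.08193159e-03, -6.06359696e+01, -3.42822433e+01, -5.72697490e-05,
        4.02046717e-03,  7.12303176e-06]), 'eef_pos': array([276.59875982, 559.97787837, 230.64523674]), 'tcp_rot': array([-3.14034442e+00, -2.14537195e-05,  2.68279913e+00]), 'contact_force': array([ 0.54564832,  0.16864466, -0.67797363]), 'wrist_torque': array([-0.02640776,  0.06027693, -0.02029057]), 'grasp_force': 0.0, 'opening': 1.0009762868128245}
```

View pics/scene.png

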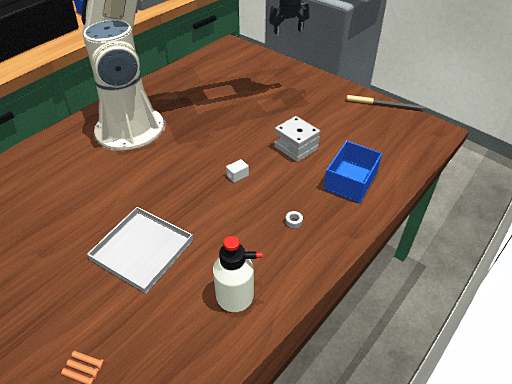

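View pics/top.png

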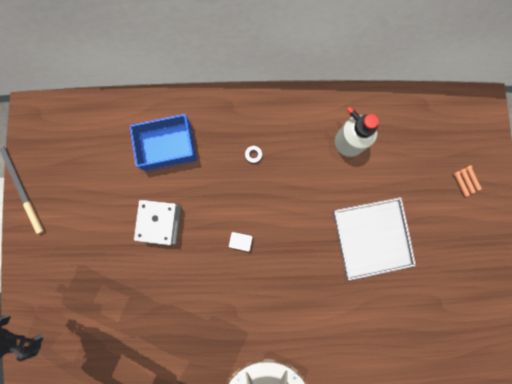

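The scene picture shows the spacer at about (237,170), the tray at (142,248), the collar at (294,219), the block at (297,138) and the bin at (353,170). In the top picture the spacer is at (241,242) and the tray at (374,239).

Run:
```python
from h import *
P={n:np.load(n+"_p.npy",allow_pickle=True).item() for n in("scene","top")}
F={n:np.load(n+".npz") for n in P}
im=F["top"]["im"];p=P["top"]
hsv=cv2.cvtColor(im,cv2.COLOR_RGB2HSV)
m=((hsv[...,1]<60)&(hsv[...,2]>110)).astype(np.uint8)
def rect(x0,x1,y0,y1,z,nm):
    mm=np.zeros_like(m);mm[y0:y1,x0:x1]=m[y0:y1,x0:x1]
    c=max(cv2.findContours(mm,0,2)[0],key=cv2.contourArea)
    q=np.array([onz(p,u,v,z)[:2] for u,v in c[:,0].astype(float)],np.float32)
    print(nm,cv2.minAreaRect(q),cv2.contourArea(c))
rect(215,265,222,262,40,"spacer");rect(325,420,190,285,25,"tray");rect(130,185,190,250,80,"mould")
rect(240,268,140,168,22,"collar")
a=cv2.resize(F["scene"]["im"][150:190,215:260],None,fx=9,fy=9,interpolation=cv2.INTER_CUBIC)
b=cv2.resize(im[222:262,218:263],None,fx=9,fy=9,interpolation=cv2.INTER_CUBIC)
cv2.imwrite("pics/crop.png",np.hstack([a,b])[...,::-1][:, :800])
```

```text
spacer ((465.241943359375, 63.59511947631836), (62.00121307373047, 46.07162857055664), 77.453857421875) 336.5
tray ((463.7747802734375, -319.0489807128906), (204.60227966308594, 207.8555145263672), 9.49863052368164) 4920.5
mould ((521.416259765625, 287.7137756347656), (115.31455993652344, 114.77175903320312), 82.93403625488281) 1635.0
collar ((714.5486450195312, 22.85386085510254), (49.59016036987305, 49.67814254760742), 44.23678207397461) 224.0
```

View pics/crop.png

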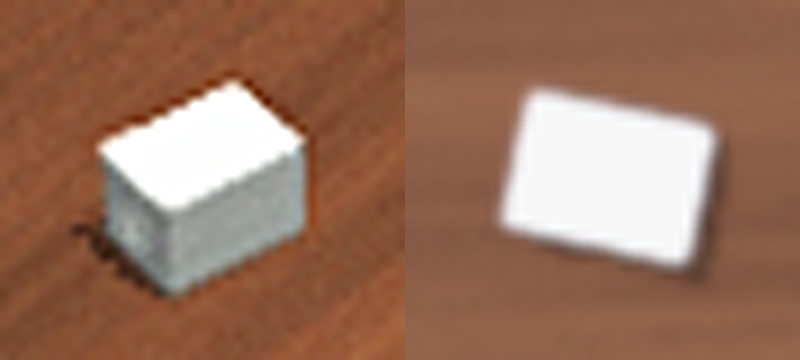

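Run:
```python
from h import *
from scipy.spatial.transform import Rotation as R
s=sensors.sense();p=camera_params("wrist")
T=np.eye(4);T[:3,:3]=R.from_euler("xyz",s["tcp_rot"]).as_matrix();T[:3,3]=s["eef_pos"]
print(np.round(np.linalg.inv(T)@p["world_from_camera"],3),p["camera_matrix"],p["k1"])
print(np.round(T,2))
F=np.load("scene.npz");print(F["im"][166:183,224:240].mean(2).astype(int));print(F["D"][166:183,224:240].astype(int))
```

```text
[[ 1.00000e-03 -9.48000e-01 -3.19000e-01  8.14700e+01]
 [ 1.00000e+00  1.00000e-03 -0.00000e+00 -4.45000e-01]
 [ 1.00000e-03 -3.19000e-01  9.48000e-01 -1.42453e+02]
 [ 0.00000e+00  0.00000e+00  0.00000e+00  1.00000e+00]] [[316.61419379   0.         257.32922677]
 [  0.         316.61419379 195.00800763]
 [  0.           0.           1.        ]] -0.07865444253520278
[[-9.0000e-01  4.4000e-01 -0.0000e+00  2.7660e+02]
 [ 4.4000e-01  9.0000e-01 -0.0000e+00  5.5998e+02]
 [ 0.0000e+00 -0.0000e+00 -1.0000e+00  2.3065e+02]
 [ 0.0000e+00  0.0000e+00  0.0000e+00  1.0000e+00]]
[[ 88 101 221 255 255 255 254 254 253 253 253 253 253 253 253 253]
 [ 94  89 143 251 255 255 254 253 253 253 253 253 253 253 253 253]
 [ 83  90 101 149 248 255 255 254 253 253 253 253 253 253 253 254]
 [ 95  94  99 111 147 249 255 255 254 253 253 253 253 254 255 255]
 [ 92  94 105 122 116 144 250 255 255 254 253 254 255 255 255 238]
 [ 93  93 105 120 116 105 148 239 255 255 255 255 255 241 187 157]
 [ 93  88  91 128 127 124 121 124 204 255 255 242 186 157 146 150]
 [ 82  76  98 132 140 138 132 112 120 163 178 162 145 148
[... 1359 characters left out ...]
4 1325
  1328 1332]
 [1364 1365 1367 1361 1353 1353 1346 1347 1331 1322 1326 1321 1328 1330
  1333 1335]
 [1365 1359 1363 1356 1352 1350 1350 1344 1350 1324 1321 1331 1330 1332
  1334 1340]
 [1361 1360 1357 1355 1361 1356 1344 1341 1336 1328 1326 1330 1330 1334
  1341 1340]
 [1350 1354 1359 1358 1356 1354 1351 1343 1340 1333 1329 1330 1336 1336
  1341 1347]
 [1353 1350 1352 1350 1353 1350 1355 1352 1344 1334 1328 1338 1342 1342
  1340 1352]
 [1351 1346 1347 1346 1349 1353 1349 1349 1346 1338 1336 1340 1343 1343
  1346 1350]
 [1347 1342 1345 1348 1351 1348 1344 1343 1345 1342 1342 1343 1339 1346
  1349    0]
 [1342 1342 1340 1340 1343 1344 1343 1338 1342 1339 1347 1337 1347 1343
  1343 1341]]
```

```bash
cat > k.py <<'E'
import numpy as np
from scipy.spatial.transform import Rotation as R
def wrist(Rt,q1,s):
    M=(R.from_euler("ZY",[q1,s]).inv()*Rt*R.from_euler("z",-np.pi/2))
    a,b,c=M.as_euler("ZYZ")  # b in [0,pi]
    w=lambda v,lo:(v-lo)%(2*np.pi)+lo
    return round(w(a,-1.3-.36),2),round(b,2),round(w(c,-np.pi),2)
def frame(x,z):
    x=np.array(x,float);z=np.array(z,float);return R.from_matrix(np.c_[x,np.cross(z,x),z])
E
python3 - <<'E'
from k import *
h=np.array([-.217,-.976,0]);Z=np.array([0,0,1.])
for sgn in(1,-1):
    print("grasp",sgn,wrist(frame(sgn*h,-Z),0.137,2.1))
    for q1,s in((0.137,1.9),(-.605,1.9),(-.605,1.7)):
        print(q1,s,[(d,wrist(frame(sgn*Z,[np.cos(q1+np.radians(d)),np.sin(q1+np.radians(d)),0]),q1,s)) for d in(-120,-90,-60,-30,0,30,60,90,120)])
E
```

```text
grasp 1 (np.float64(-0.0), np.float64(1.04), np.float64(-2.79))
0.137 1.9 [(-120, (np.float64(-1.39), np.float64(2.06), np.float64(-2.77))), (-90, (np.float64(-1.57), np.float64(1.57), np.float64(-2.81))), (-60, (np.float64(4.53), np.float64(1.08), np.float64(-2.77))), (-30, (np.float64(4.2), np.float64(0.61), np.float64(-2.54))), (0, (np.float64(3.14), np.float64(0.33), np.float64(-1.57))), (30, (np.float64(2.08), np.float64(0.61), np.float64(-0.6))), (60, (np.float64(1.76), np.float64(1.08), np.float64(-0.38))), (90, (np.float64(1.57), np.float64(1.57), np.float64(-0.33))), (120, (np.float64(1.39), np.float64(2.06), np.float64(-0.38)))]
-0.605 1.9 [(-120, (np.float64(-1.39), np.float64(2.06), np.float64(-2.77))), (-90, (np.float64(-1.57), np.float64(1.57), np.float64(-2.81))), (-60, (np.float64(4.53), np.float64(1.08), np.float64(-2.77))), (-30, (np.float64(4.2), np.float64(0.61), np.float64(-2.54))), (0, (np.float64(3.14), np.float64(0.33), np.float64(-1.57))), (30, (np.float64(2.08), np.float64(0.61), np.float64(-0.6))), (60, (np.float64(1.76), np.float64(1.08), np.float64(-0.38)
[... 1803 characters left out ...]
(90, (np.float64(1.57), np.float64(1.57), np.float64(2.81))), (120, (np.float64(1.39), np.float64(2.06), np.float64(2.77)))]
-0.605 1.7 [(-120, (np.float64(-1.5), np.float64(2.09), np.float64(0.15))), (-90, (np.float64(-1.57), np.float64(1.57), np.float64(0.13))), (-60, (np.float64(-1.65), np.float64(1.05), np.float64(0.15))), (-30, (np.float64(4.49), np.float64(0.54), np.float64(0.25))), (0, (np.float64(3.14), np.float64(0.13), np.float64(1.57))), (30, (np.float64(1.79), np.float64(0.54), np.float64(2.89))), (60, (np.float64(1.65), np.float64(1.05), np.float64(2.99))), (90, (np.float64(1.57), np.float64(1.57), np.float64(3.01))), (120, (np.float64(1.5), np.float64(2.09), np.float64(2.99)))]
```

Request:
{"op": "move_arm", "data": {"motion": [[0,0,-0.18,-0.0375,-0.0417,0.005,0.085],[0,0,-0.36,-0.075,-0.0834,0.01,0.085],[0,0,-0.54,-0.1125,-0.125,0.015,0.085],[0,0,-0.72,-0.15,-0.167,0.02,0.085],[0,0,-0.9,-0.1875,-0.2085,0.03,0.085],[0,0,-1.08,-0.225,-0.25,0.04,0.085],[0,0,-1.26,-0.2625,-0.292,0.05,0.085],[0,0,-1.44,-0.3,-0.334,0.06,0.085]]}}

```text
clock: 1.1
eef_pos: [394.5, 142.0, 173.8]
tcp_rot: [-3.141, 0.0, -2.223]
contact_force: [0.1, 0.9, 0.8]
opening: 0.996
grasp_force: 0.0
```

```bash
cat >> h.py <<'E'
from k import R
def plan(pos,Rt):
    s=sensors.sense();R0=R.from_euler("xyz",s["tcp_rot"])
    print("q",np.round(s["qpos"],3),"pos",np.round(s["eef_pos"],1),"f",np.round(s["contact_force"],1),"t",round(s["clock"],2))
    print("turn",np.round((R0.inv()*Rt).as_rotvec(),3),"shift",np.round(R0.inv().apply(np.array(pos)-s["eef_pos"])/1000,4))
E
python3 - <<'E'
from h import *; from k import *
h=np.array([-.217,-.976,0])
plan([443,-34,130],frame(h,[0,0,-1]))
s=sensors.sense();print(wrist(R.from_euler("xyz",s["tcp_rot"]),s["qpos"][0],s["qpos"][1]+s["qpos"][2]))
E
```

```text
q [ 0.342  0.102  2.11  -0.     0.929 -2.148] pos [394.5 142.  173.8] f [0.1 0.9 0.8] t 1.1
turn [-0.     0.    -0.433] shift [ 0.1105 -0.1453  0.0438]
(np.float64(-0.0), np.float64(0.93), np.float64(-2.15))
```

Request:
{"op": "move_arm", "data": {"motion": [[0,0,-0.14,0.036,-0.048,0.014,0.085],[0,0,-0.28,0.073,-0.096,0.028,0.085],[0,0,-0.433,0.11,-0.145,0.044,0.085],[0,0,-0.433,0.11,-0.145,0.044,0.085],[0,0,-0.433,0.11,-0.145,0.044,0.085]]}}

```text
clock: 1.72
eef_pos: [441.6, -32.3, 129.8]
tcp_rot: [3.14, 0.0, -1.799]
contact_force: [-0.3, 0.3, 1.0]
opening: 0.995
grasp_force: 0.0
```

Run:
```python
from h import *; from k import *
p=camera_params("wrist");im,D=grab_frame("wrist");np.savez("w1",im=im,D=D);np.save("w1_p",p,allow_pickle=True)
cv2.imwrite("pics/w1.png",im[...,::-1])
plan([465.2,63.6,80],frame([-.217,-.976,0],[0,0,-1]))
```

```text
q [-0.075  0.209  2.103  0.     0.83  -2.99 ] pos [441.6 -31.6 130.1] f [-0.3 -0.   0.1] t 1.77
turn [ 0.001  0.    -0.008] shift [-0.098  -0.0017  0.0501]
```

View pics/w1.png

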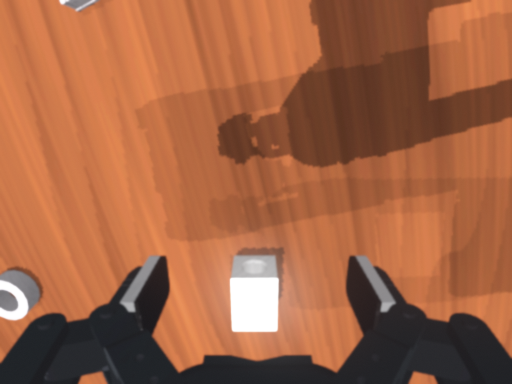

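The wrist picture shows the spacer's top at (254,305). Above it, the end face toward -y has a round hole at about (257,265). I'll check the depth there and refine the pose.

Run:
```python
from h import *; from k import *
p=np.load("w1_p.npy",allow_pickle=True).item();F=np.load("w1.npz");im,D=F["im"],F["D"]
m=np.zeros(D.shape,np.uint8);m[245:345,220:290]=(im[245:345,220:290].min(2)>225)
c=max(cv2.findContours(m,0,2)[0],key=cv2.contourArea)
q=np.array([onz(p,u,v,40)[:2] for u,v in c[:,0].astype(float)],np.float32);print(cv2.minAreaRect(q),cv2.boundingRect(c))
for v in range(256,280,3): print(v,[tuple(int(x) for x in deproj(p,u,v,D)[1:]) for u in (236,246,253,260,270)])
print(np.round([deproj(p,u,300,D)[2] for u in(245,255,265)]))
```

```text
((466.9507751464844, 63.21566390991211), (57.33383560180664, 41.5009651184082), 77.11119079589844) (230, 278, 48, 54)
256 [(30, 3), (33, 2), (35, 1), (36, 2), (38, 2)]
259 [(31, 7), (33, 7), (35, 7), (36, 8), (38, 7)]
262 [(31, 13), (34, 11), (37, 9), (38, 9), (38, 13)]
265 [(32, 17), (38, 10), (40, 8), (41, 9), (38, 19)]
268 [(31, 24), (41, 11), (44, 8), (44, 10), (38, 24)]
271 [(31, 29), (44, 11), (47, 8), (48, 9), (38, 29)]
274 [(32, 33), (34, 33), (35, 33), (36, 33), (38, 33)]
277 [(32, 37), (34, 37), (35, 38), (36, 38), (38, 38)]
[40. 41. 40.]
```

Request:
{"op": "move_arm", "data": {"motion": [[0,0,0,-0.05,-0.002,0.01,0.085],[0,0,0,-0.098,-0.0036,0.02,0.085],[0,0,0,-0.098,-0.0036,0.05,0.085],[0,0,0,-0.098,-0.0036,0.085,0.085],[0,0,0,-0.098,-0.0036,0.11,0.085],[0,0,0,-0.098,-0.0036,0.123,0.085],[0,0,0,-0.098,-0.0036,0.124,0.085]]}}

```text
clock: 2.65
eef_pos: [466.8, 63.5, 5.9]
tcp_rot: [3.141, -0.0, -1.794]
contact_force: [-0.3, -0.2, 0.2]
opening: 0.995
grasp_force: 0.0
```

Request:
{"op": "move_arm", "data": {"motion": [[0,0,0,0,0,0,0.06],[0,0,0,0,0,0,0.045],[0,0,0,0,0,0,0.03],[0,0,0,0,0,0,0.02],[0,0,0,0,0,0,0.02],[0,0,0,0,0,0,0.02]], "grip_force": 70}}

```text
clock: 3.4
eef_pos: [467.9, 62.7, 7.1]
tcp_rot: [-3.14, 0.001, -1.796]
contact_force: [-1.9, 1.0, 8.4]
opening: 0.463
grasp_force: 70.9
```

Request:
{"op": "move_arm", "data": {"motion": [[0,0,0,0,0,-0.02,0.02],[0,0,0,0,0,-0.06,0.02],[0,0,0,0,0,-0.11,0.02],[0,0,0,0,0,-0.16,0.02],[0,0,0,0,0,-0.21,0.02],[0,0,0,0,0,-0.25,0.02],[0,0,0,0,0,-0.25,0.02],[0,0,0,0,0,-0.25,0.02]]}}

```text
clock: 4.4
eef_pos: [466.6, 62.5, 255.4]
tcp_rot: [3.141, -0.0, -1.795]
contact_force: [-0.1, -0.3, -1.7]
opening: 0.457
grasp_force: 70.7
```

```bash
cat > go.py <<'E'
# rows toward the final pose: wrist angles blended, position blended
from h import *; from k import *
import sys
def rows(f0,f1,n,pos0,w0,pos1,w1,q1a,q1b,sa,sb):
    s=sensors.sense();R0=R.from_euler("xyz",s["tcp_rot"]);p0=s["eef_pos"]
    for f in np.linspace(f0,f1,n+1)[1:]:
        w=(1-f)*np.array(w0)+f*np.array(w1);P=(1-f)*np.array(pos0)+f*np.array(pos1)
        Rt=R.from_euler("ZYZYZ",[(1-f)*q1a+f*q1b,(1-f)*sa+f*sb,*w])*R.from_euler("z",np.pi/2)
        print(np.round((R0.inv()*Rt).as_rotvec(),2).tolist(),np.round(R0.inv().apply(P-p0)/1000,3).tolist())
E
python3 - <<'E'
from h import *; from k import *
s=sensors.sense();q=s["qpos"];print(np.round(q,3),s["eef_pos"],s["contact_force"],s["grasp_force"],s["opening"])
az=np.radians(25);Rf=frame([0,0,1],[np.cos(az),np.sin(az),0])
for q1,sm in((-.96,1.9),(-.96,1.7),(-.8,1.8),(-1,2.1)): print(wrist(Rf,q1,sm))
E
```

```text
[ 0.13   0.084  1.923 -0.     1.135 -2.787] [466.59384929  62.46465547 255.41575428] [-0.05864398 -0.27717502 -1.65090594] 70.71081161499023 0.4565312737484333
(np.float64(1.63), np.float64(1.41), np.float64(-0.33))
(np.float64(1.59), np.float64(1.4), np.float64(-0.13))
(np.float64(1.65), np.float64(1.25), np.float64(-0.24))
(np.float64(1.64), np.float64(1.45), np.float64(-0.53))
```

```bash
cat >> go.py <<'E'
A=([466,62,255],[0,1.135,-2.787],[477,-313,200],[1.62,1.405,-.28],.13,-.96,2.007,1.85)
rows(float(sys.argv[1]),float(sys.argv[2]),8,*A)
s=sensors.sense();print(np.round(s["qpos"],2))
E
python3 go.py 0 .36
```

```text
Traceback (most recent call last):
  File "go.py", line 11, in <module>
    rows(float(sys.argv[1]),float(sys.argv[2]),8,*A)
    ~~~~^^^^^^^^^^^^^^^^^^^^^^^^^^^^^^^^^^^^^^^^^^^^
  File "go.py", line 8, in rows
    Rt=R.from_euler("ZYZYZ",[(1-f)*q1a+f*q1b,(1-f)*sa+f*sb,*w])*R.from_euler("z",np.pi/2)
       ~~~~~~~~~~~~^^^^^^^^^^^^^^^^^^^^^^^^^^^^^^^^^^^^^^^^^^^^
  File "scipy/spatial/transform/_rotation.pyx", line 1413, in scipy.spatial.transform._rotation.Rotation.from_euler
ValueError: Expected axis specification to be a non-empty string of upto 3 characters, got ZYZYZ
```

```bash
sed -i 's/Rt=.*/Rt=R.from_euler("ZY",[(1-f)*q1a+f*q1b,(1-f)*sa+f*sb])*R.from_euler("ZYZ",w)*R.from_euler("z",np.pi\/2)/' go.py
python3 go.py 0 .36
```

```text
[-0.03, -0.06, 0.19] [0.017, -0.004, 0.003]
[-0.06, -0.12, 0.38] [0.033, -0.008, 0.005]
[-0.1, -0.18, 0.57] [0.05, -0.012, 0.008]
[-0.15, -0.23, 0.76] [0.066, -0.016, 0.01]
[-0.19, -0.29, 0.94] [0.082, -0.021, 0.013]
[-0.25, -0.35, 1.12] [0.099, -0.025, 0.015]
[-0.31, -0.41, 1.29] [0.115, -0.029, 0.018]
[-0.38, -0.47, 1.46] [0.131, -0.033, 0.02]
[ 0.13  0.08  1.92 -0.    1.14 -2.79]
```

Request:
{"op": "move_arm", "data": {"motion": [[-0.03,-0.06,0.17,0.017,-0.004,0.003,0.02],[-0.06,-0.12,0.34,0.033,-0.008,0.005,0.02],[-0.1,-0.17,0.51,0.05,-0.012,0.008,0.02],[-0.14,-0.22,0.68,0.066,-0.016,0.01,0.02],[-0.18,-0.27,0.85,0.082,-0.021,0.013,0.02],[-0.22,-0.32,1.02,0.099,-0.025,0.015,0.02],[-0.27,-0.37,1.18,0.115,-0.029,0.018,0.02],[-0.31,-0.41,1.29,0.131,-0.033,0.02,0.02]]}}

```text
clock: 5.4
eef_pos: [469.1, -72.8, 234.1]
tcp_rot: [2.675, 0.117, 3.137]
contact_force: [-0.5, -0.0, -1.9]
opening: 0.46
grasp_force: 70.7
```

```bash
python3 go.py .32 .66
```

```text
[-0.06, -0.05, 0.18] [-0.001, -0.001, -0.001]
[-0.13, -0.08, 0.35] [-0.001, -0.016, -0.006]
[-0.2, -0.12, 0.51] [-0.001, -0.031, -0.011]
[-0.27, -0.15, 0.66] [-0.002, -0.047, -0.016]
[-0.35, -0.17, 0.82] [-0.002, -0.062, -0.021]
[-0.44, -0.19, 0.96] [-0.002, -0.077, -0.026]
[-0.53, -0.21, 1.1] [-0.003, -0.092, -0.032]
[-0.62, -0.21, 1.24] [-0.003, -0.108, -0.037]
[-0.49  0.18  1.95  0.5   1.18 -2.32]
```

Request:
{"op": "move_arm", "data": {"motion": [[-0.06,-0.05,0.16,0,-0.001,-0.001,0.02],[-0.13,-0.08,0.32,0,-0.016,-0.006,0.02],[-0.2,-0.12,0.48,0,-0.031,-0.011,0.02],[-0.27,-0.15,0.64,0,-0.047,-0.016,0.02],[-0.35,-0.17,0.79,0,-0.062,-0.021,0.02],[-0.44,-0.19,0.94,0,-0.077,-0.026,0.02],[-0.53,-0.21,1.08,0,-0.092,-0.032,0.02],[-0.62,-0.21,1.22,0,-0.108,-0.037,0.02]]}}

```text
clock: 6.4
eef_pos: [471.4, -185.5, 219.2]
tcp_rot: [2.23, -0.554, 2.073]
contact_force: [-0.2, -0.1, -1.1]
opening: 0.461
grasp_force: 70.7
```

```bash
python3 go.py .66 1
python3 - <<'E'
from h import *; from k import *
az=np.radians(25);plan([477,-313,200],frame([0,0,1],[np.cos(az),np.sin(az),0]))
E
```

```text
[-0.09, -0.0, 0.16] [-0.014, 0.001, -0.008]
[-0.17, 0.02, 0.29] [-0.028, 0.001, -0.017]
[-0.26, 0.04, 0.43] [-0.041, 0.001, -0.026]
[-0.34, 0.08, 0.55] [-0.054, 0.001, -0.035]
[-0.42, 0.12, 0.67] [-0.068, 0.0, -0.044]
[-0.5, 0.17, 0.79] [-0.081, 0.0, -0.053]
[-0.58, 0.24, 0.89] [-0.094, 0.0, -0.062]
[-0.66, 0.31, 0.99] [-0.107, 0.0, -0.072]
[-0.97  0.42  2.03  1.01  1.32 -1.79]
q [-0.966  0.416  2.027  1.006  1.324 -1.787] pos [ 471.4 -185.5  219.2] f [-0.2 -0.1 -1.1] t 6.4
turn [-0.661  0.303  0.992] shift [-1.074e-01  1.000e-04 -7.160e-02]
```

Request:
{"op": "move_arm", "data": {"motion": [[-0.09,0,0.14,-0.014,0,-0.008,0.02],[-0.17,0.02,0.28,-0.028,0,-0.017,0.02],[-0.26,0.04,0.42,-0.041,0,-0.026,0.02],[-0.34,0.08,0.55,-0.054,0,-0.035,0.02],[-0.42,0.12,0.67,-0.068,0,-0.044,0.02],[-0.5,0.17,0.79,-0.081,0,-0.053,0.02],[-0.58,0.24,0.89,-0.094,0,-0.062,0.02],[-0.66,0.3,0.99,-0.107,0,-0.072,0.02]]}}

```text
clock: 7.4
eef_pos: [477.7, -313.2, 200.8]
tcp_rot: [1.655, -1.568, 1.925]
contact_force: [-1.0, 0.3, -2.2]
opening: 0.454
grasp_force: 70.8
```

Request:
{"op": "move_arm", "data": {"motion": [[0,0,0,0,0,0,0.02],[0,0,0,0,0,0,0.02],[0,0,0,0,0,0,0.02]]}}

```text
clock: 7.78
eef_pos: [478.2, -312.7, 203.2]
tcp_rot: [1.728, -1.559, 1.856]
contact_force: [-0.1, -0.3, -1.2]
opening: 0.458
grasp_force: 70.8
```

Run:
```python
from h import *; from k import *
az=np.radians(25);plan([477,-313,200],frame([0,0,1],[np.cos(az),np.sin(az),0]))
a,D=grab_frame("scene");b,_=grab_frame("top");c,_=grab_frame("wrist")
r=lambda i:cv2.resize(i,(400,300))
cv2.imwrite("pics/f.png",np.vstack([np.hstack([r(a),r(b)]),np.hstack([r(c),cv2.resize(a[150:280,80:240],(400,300))])])[...,::-1])
```

```text
q [-1.222  0.789  2.061  1.481  1.596 -1.293] pos [ 478.2 -312.7  203.2] f [-0.1 -0.3 -1.2] t 7.78
turn [-0.006  0.002  0.012] shift [-0.0032 -0.0003 -0.0012]
```

View pics/f.png

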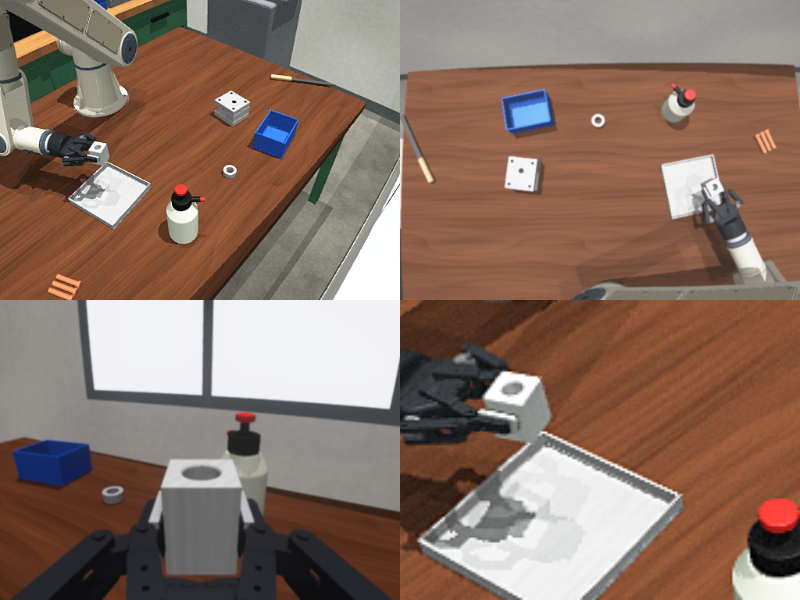

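The pictures show the hole pointing up in the grip, the spacer upright over the tray with its bottom about 17 cm up, and the bystanders where they started.

Run:
```python
from h import *
s=sensors.sense();print(np.abs(s["qvel"]).max(),s["grasp_force"]);print(order.sign_off())
```

```text
0.0037956110956422545 70.82548096776009
the job is handed in; nothing more can be done
None
```

The job is handed in: the spacer is held still at about 71 N with its hole (found at the −y end) pointing straight up, over the middle of the drip tray with its bottom about 17 cm above the bench; the verdict was not returned.

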